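# Open the fume extractor fully and start it

### The job

Get the fume extraction going before the laser runs: with a fingertip, push the flow lever on top of the grey extractor from shut, past the half-open notch, right up to the fully open stop; then press the start button (the small flat one) all the way down and let it come back up. Only push: do not grip the lever, do not press the mushroom-headed stop button, do not start the fan before the lever is fully open, and leave everything else standing where it is.

Things in the scene. Friction and masses are not known exactly. Their poses are not given: they have to be found in the camera images.
- extractor: Grey box-shaped fume extractor standing fixed on the bench: 160 (its x) x 260 (its y) x 110 mm high, origin at the centre of its underside. A round air intake sticks 18 mm out of its -x face. The lever's slot is in its flat top (z = 110 mm), along its y axis through x = -25 mm, from y = -35 (shut, one bar marked) through y = 0 (half open, two bars) to y = +35 mm (fully open, three bars).
- lever (a joint): Slide position of the flow lever, in m: 0 shut, 0.035 half-open notch, 0.070 fully open stop. It starts within a few mm of shut and moves along the extractor's +y axis. It clicks: humps peak near 0.0175 and 0.0525, and it is drawn into the nearest of the three positions; about 10 N takes it over a hump. It stays where it clicks in.
- lever_mid (a point): Centre of the lever's black upright tab, which stands 39 mm above the extractor's top: 30 mm wide (extractor's x), 16 mm thick (extractor's y, the way it slides), 36 mm high; this point lies 21 mm above the extractor's top and moves with the lever. Its axes are the extractor's: y points from shut to fully open. The tab is to be pushed on its rear face, the one that looks towards shut; pressing its rear and front halves (8 mm each) at once counts as gripping it.
- start_top (a point): Centre of the top of the START button, 70 mm above the bench: a flat black round button 30 mm across, standing 10 mm out of a fixed grey box 70 x 70 x 56 mm (steel collar 4 mm high around its foot). Starts on either of the two boxes' places, to the right of the extractor.
- start (a joint): How far START is pressed, m: 0 up, 0.006 fully down. Springs back; 3 N to begin, 6 N fully down.
- stop_top (a point): Centre of the top of the STOP button, 87 mm above the bench: a black mushroom head 42 mm across, 27 mm high, on an equal box. Not to be pressed.
- stop (a joint): How far STOP is pressed, m: 0 up, 0.006 fully down. Springs back; 4 N to begin, 8 N fully down.
- mug_a: Bystander, loose, to be left alone: clear glass mug, 72 mm across, 90 mm high, beyond the extractor. Origin at the centre of its underside.
- mug_b: Bystander, loose, to be left alone: a second, equal glass mug, between the extractor and the push-button boxes. Origin at the centre of its underside.
- can: Bystander, loose, to be left alone: plain aluminium drinks can, 62 mm across, 120 mm high, beyond the push-button boxes. Origin at the centre of its underside.
- slate: Bystander, loose, to be left alone: dark slate coaster, 100 mm disc, 7 mm thick, to the left in front of the extractor. Origin at the centre of its underside.
- collar: Bystander, loose, to be left alone: steel ring, 40 mm outside, 25 mm high, standing loose on the far part of the extractor's top. Origin at the centre of its underside.
- driver: Bystander, loose, to be left alone: screwdriver lying to the left of the extractor. Origin within its length, on its underside.
- jar: Bystander, loose, to be left alone: amber glass jar, 66 mm across, 75 mm high, beyond the extractor to the left. Origin at the centre of its underside.
Things that resemble listed ones, but are neither listed nor needed, are in the scene too. What is shaped like the part that bears start_top but red is not meant.

How it is judged:
By the outcome, as a careful person would: the job done as asked, in the order asked, and still so for the second after the job is handed in, with the robot touching nothing.
It also fails if it takes over 38 s, if anything falls off the work surface, if the arm or the gripper's body presses on something with over 40 N, if the wrist force passes 120 N, or if a joint passes its speed limit or range.

### The arm

A 7-joint arm with a two-finger parallel gripper is mounted at the origin on the work surface. World frame = base frame: x ahead of the robot, y to its left, z up, the work surface at z = 0. Lengths are in m, angles in rad, forces in N, time in s.
With the tool pointing down it reaches from about 0.425 to 1.025 m from the base axis. Payload 3.6 kg.
Tool frame: the origin (TCP) lies midway between the tips of the shut fingers; the grasp point (between the pads) lies 19 mm behind it; z points along the fingers, x is the direction in which the jaws open and shut, and the axes are right-handed (so a half turn about z gives the same grasp; the last joint's range is limited). The gripper opens to 85 mm and grips with 20 to 120 N. Pads are 22 mm wide; open, the fingers measure 114 mm over their backs; the gripper's body (76 mm by 85 mm) begins 54 mm behind the grasp point. The pads swing forward as they close: fully open they stand 13 mm farther back than shut.
Start: joints at [-1.218, 0.591, 0.048, 1.609, -0.033, 0.943, -0.034], TCP at [0.313, 0.654, 0.231] pointing down, gripper open.
Joint ranges: [-2.69, 2.69], [-0.47, 2.24], [-1.27, 1.36], [0.19, 2.51], [-1.53, 4.68], [0.08, 2.07], [-3.09, 3.09]. Speed limits (rad/s): [2.57, 2.57, 3.14, 3.14, 3.14, 3.14, 3.14].

### API

Orientations are given as a 3x3 rotation matrix whose columns are the frame's x, y, z axes.
In Python, from rig import observe, optics, r gives the robot as it stands.
- The arm moves only by the shell command python3 -m jog 'ROWS' [FORCE]. ROWS is JSON, a list that holds one entry, the list of rows, each a list of 7 numbers: the shift along the tool's x, y, z in units of 30 mm (1.0 is 30 mm), then the turn, a rotation vector about the tool's x, y, z in units of 6 degrees (1.0 is 6 degrees), then the finger opening in mm, from 0 to 85.4. In form: [[[x, y, z, rx, ry, rz, hand], ...]]. A call has 1 to 5 rows; each row is the pose to reach, as a shift and turn from the pose measured when the call began, along the tool's axes at that moment; what a row does not reach only later rows make up. A row lasts 1/8 s, in which the tool goes at most 62.5 mm and 10.7 degrees, less where a joint would pass 70% of its speed; a pose out of reach is approached as far as the arm can. A call with a gripper value outside its range is refused whole. The fingers move at their own pace and stop on an object; FORCE is the grip in N (left out, the last holds). Time passes only in rows, so rows that repeat a pose let the fingers close. It gives the time, the measured TCP pose, the force and the opening at its end, in the units of the state.
- observe(): the state, without advancing time (a new reading comes with each control period).
- optics.snapshot(name): name is "side" or "top"; returns a dict with "pixels" (400x640x3 uint8, red, green, blue), "camera_matrix" (3x3 intrinsics, pixels), "k1" (the pictures are not rectified: a ray, as slopes to the right and down, at radius r is drawn at 1 + k1 r^2 times it, then the intrinsics apply), "T" (4x4, takes a point from camera to world coordinates). Camera axes: x right, y down, z forward; pixel columns grow to the right and rows downward; lengths in m; the calibration is good to about 2 mm. A picture is of the moment at which its call begins. There is no depth.
- r.finish_job(): hands the job in, once; it reports no verdict.
The state is a dict: "t": time; "qpos": joint angles; "qvel": joint speeds; "joint_torque": joint torques, N m; "tcp_pos": TCP position; "eef_rot": TCP orientation; "ft_force": force on the tool from outside, world axes, zero at the start; "ft_torque": the same for the moment, N m; "gripper_width": finger opening in m.
Only numpy, scipy, OpenCV 4.12 (cv2) and the standard library are available. Lean on these libraries where they do the work, as an engineer would, in place of code of your own. Each camera call takes 0.05 s, during which the arm holds its last target. There are 200 camera calls.

## Working session

There is one attempt and no reset: what is moved stays moved. The work goes in short steps, Python scripts to look and compute and a shell command to move; the robot and the scene stay as the last step left them, time stands still between calls to the robot, and variables do not carry over. Pictures are saved under pics/ and viewed, about 8 in all and at most 12, crops included, and the job is handed in when it is done.

```bash
mkdir -p pics; cat > h.py <<'E'
import numpy as np, cv2
from rig import observe, optics, r
def snap(n,f):
    s=optics.snapshot(n); cv2.imwrite(f,s["pixels"][:,:,::-1]); np.save(f[:-4]+'.npy',s,allow_pickle=True); return s
def load(f): return np.load(f,allow_pickle=True).item()
def ray(s,u,v):
    K=np.array(s["camera_matrix"]);d=np.array([s["k1"],0,0,0,0],float)
    p=cv2.undistortPoints(np.array([[[u,v]]],float),K,d)[0,0]
    T=np.array(s["T"]); return T[:3,3],T[:3,:3]@np.array([p[0],p[1],1])
def onz(s,u,v,z):
    o,d=ray(s,u,v); return o+d*(z-o[2])/d[2]
def proj(s,P):
    T=np.linalg.inv(np.array(s["T"])); rv=cv2.Rodrigues(T[:3,:3])[0]
    return cv2.projectPoints(np.array(P,float).reshape(-1,1,3),rv,T[:3,3],np.array(s["camera_matrix"],float),np.array([s["k1"],0,0,0,0],float))[0][:,0]
def shift(P):
    o=observe(); return np.array(o["eef_rot"]).T@(np.array(P)-np.array(o["tcp_pos"]))/0.03
E
python3 - <<'E'
from h import *
np.set_printoptions(precision=4,suppress=True)
for n in("side","top"):
    s=snap(n,f"pics/{n}0.png"); print(n,np.array(s["T"]),s["k1"],s["camera_matrix"])
o=observe();print(o["t"],o["tcp_pos"],np.array(o["eef_rot"]),o["gripper_width"])
E
```

```text
side [[ 0.9193 -0.2545  0.3002  0.2264]
 [-0.3935 -0.584   0.71   -0.7135]
 [-0.0054 -0.7709 -0.637   0.773 ]
 [ 0.      0.      0.      1.    ]] -0.015910220674690143 [[416.7593   0.     324.0472]
 [  0.     416.7593 192.036 ]
 [  0.       0.       1.    ]]
top [[-0.0175 -0.9951  0.0975  0.4284]
 [-0.9997  0.016  -0.0164  0.0571]
 [ 0.0147 -0.0978 -0.9951  1.3605]
 [ 0.      0.      0.      1.    ]] -0.031612761413403946 [[391.6446   0.     319.142 ]
 [  0.     391.6446 200.4452]
 [  0.       0.       1.    ]]
0.1 [0.3123 0.6535 0.2302] [[ 0.4311  0.9023 -0.0008]
 [ 0.9023 -0.4311 -0.0019]
 [-0.002   0.0001 -1.    ]] 0.08521030432976674
```

View pics/top0.png

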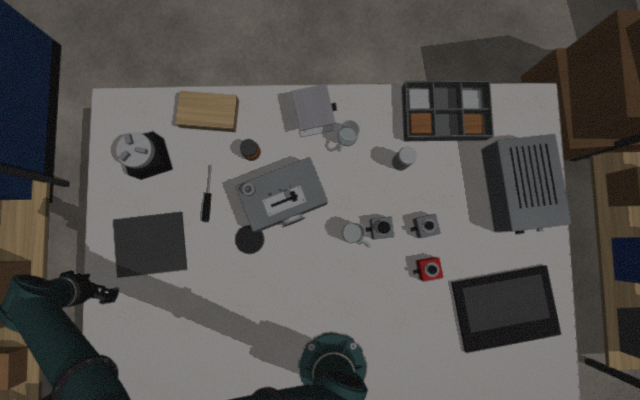

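View pics/side0.png

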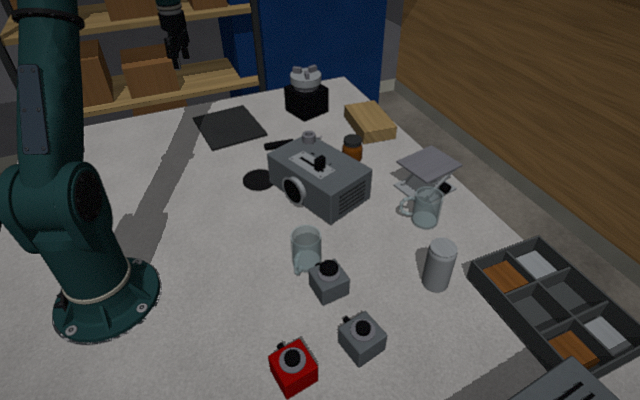

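The top view shows the extractor at (275,192), lever at about (292,197), collar ring at (249,188) and two grey button boxes at (380,227) and (426,225). There is also a red decoy at (430,268). I'm enlarging the candidates next.

```bash
python3 - <<'E'
import cv2,numpy as np
t=cv2.imread('pics/top0.png');s=cv2.imread('pics/side0.png')
f=lambda i,x,y,w,h,k:cv2.convertScaleAbs(cv2.resize(i[y:y+h,x:x+w],None,fx=k,fy=k,interpolation=cv2.INTER_CUBIC),alpha=1.6,beta=15)
a=np.hstack([f(t,215,145,130,97,3),f(t,330,200,130,97,3)])
b=np.hstack([f(s,235,120,130,97,3),f(s,270,245,130,97,3)])
cv2.imwrite('pics/crop0.png',np.vstack([a,b]))
E
```

```text
(no output)
```

View pics/crop0.png

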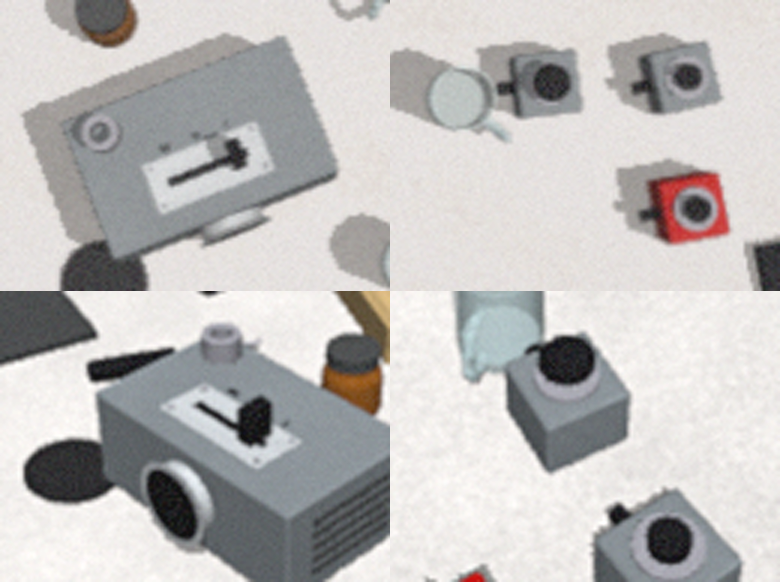

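Candidates for START are grey (426,225), grey (380,227) and red (430,268). The crop shows (380,227) with a big mushroom head, which is STOP, and the red one is excluded. (426,225) is grey with a small flat cap inside a steel collar, so that is START. The lever stands at the right end of the slot (shut), and the ring is at the far left end.

```bash
python3 - <<'E'
from h import *
np.set_printoptions(precision=4,suppress=True)
s=load('pics/top0.npy');q=load('pics/side0.npy')
cr=lambda x,y,ox,oy:(ox+x/3-.33,oy+y/3-.33)
A=onz(s,*cr(285,38,215,145),.11);B=onz(s,*cr(65,122,215,145),.11);C=onz(s,*cr(337,175,215,145),.11)
print('back corners',A,B,np.linalg.norm(A-B),'C',C,np.linalg.norm(A-C))
ey=(B-A)/np.linalg.norm(B-A);ex=np.array([ey[1],-ey[0],0]);
O=(A+B)/2-ex*.08;print('ey',ey,'centre',O)
print('shut lever exp',O-.025*ex-.035*ey)
# plate from white mask
P=s["pixels"]; g=P[145:242,215:345].astype(int)
def tri(p1,p2):
    o1,d1=ray(s,*p1);o2,d2=ray(q,*p2);M=np.c_[d1,-d2];k=np.linalg.lstsq(M,o2-o1,rcond=None)[0]
    a,b=o1+k[0]*d1,o2+k[1]*d2;return (a+b)/2,np.linalg.norm(a-b)
pl=[cr(*p,215,145) for p in[(142,163),(262,122),(275,175),(157,213)]]
pw=[onz(s,*p,.11) for p in pl];print('plate',np.mean(pw,0),'dirs',(pw[0]-pw[1])/np.linalg.norm(pw[0]-pw[1]),(pw[3]-pw[2])/np.linalg.norm(pw[3]-pw[2]))
print('slot end',onz(s,*cr(170,181,215,145),.11))
# dark blobs
def blob(im,x0,y0,x1,y1,th):
    m=(im[y0:y1,x0:x1].max(2)<th).astype(np.uint8);n,l,st,c=cv2.connectedComponentsWithStats(m)
    for i in range(1,n):
        if st[i,4]>15:print('  blob',c[i]+[x0,y0],st[i]+[x0,y0,0,0,0])
for nm,z,(x0,y0,x1,y1) in(('start',.07,(417,212,440,238)),('stop',.087,(372,215,395,238)),('lever',.149,(270,185,306,210))):
    print(nm);blob(s["pixels"],x0,y0,x1,y1,45)
for nm,b in(('start',(352,318,375,338)),('stop',(317,257,342,278)),('lever',(300,145,335,178))):
    print('side',nm);blob(q["pixels"],*b,40)
for nm,u,v,a,b,z in(('start',*cr(687,77,200,200),*cr(670,540,140,148),.07),('stop',*cr(551,82,200,200),*cr(567,360,140,148),.087)):
    print(nm,(u,v),(a,b),onz(s,u,v,z),onz(q,a,b,z),tri((u,v),(a,b)))
print('levertop tri',onz(s,*cr(238,142,215,145),.149))
E
```

```text
back corners [0.6919 0.0648 0.11  ] [0.604  0.3019 0.11  ] 0.2528964661863203 C [0.5423 0.0114 0.11  ] 0.15885190691582032
ey [-0.3475  0.9377  0.    ] centre [0.5729 0.1555 0.11  ]
shut lever exp [0.5617 0.114  0.11  ]
plate [0.5518 0.148  0.11  ] dirs [-0.3112  0.9503  0.    ] [-0.2925  0.9563  0.    ]
slot end [0.5387 0.1898 0.11  ]
start
  blob [428.8491 225.1132] [425 222   9   8  53]
  blob [417.7273 231.9545] [417 226   3  11  22]
stop
  blob [383.3839 226.9018] [378 221  12  12 112]
lever
  blob [287.88   198.3733] [272 192  25  14  75]
side start
  blob [362.5778 327.8889] [356 321  14  15 180]
side stop
  blob [328.2025 267.5826] [317 260  21  16 242]
side lever
  blob [317.775  162.7562] [301 155  24  16 160]
start (428.67, 225.33666666666664) (363.0033333333334, 327.67) [ 0.4662 -0.3255  0.07  ] [ 0.4663 -0.3316  0.07  ] (array([ 0.4674, -0.3279,  0.0636]), np.float64(0.002205625768624723))
stop (383.33666666666664, 227.00333333333333) (328.67, 267.67) [ 0.4629 -0.1714  0.087 ] [ 0.4596 -0.1841  0.087 ] (array([ 0.4637, -0.1739,  0.0739]), np.float64(0.0008283687827394407))
levertop tri [0.5748 0.1149 0.149 ]
```

Start is at about (0.466,-0.328,0.07). The shut tab is at about (0.563,0.1145), with slot direction (-0.33,0.944). The sizes I measured match the given 0.26 and 0.16 m to within a few mm. I'm moving over, turning 45° and shutting the fingers on the way.

```bash
python3 -m jog '[[[-1.3,1.6,0,0,0,1.5,40],[-2.7,3.2,0,0,0,3,20],[-4,4.8,0,0,0,4.5,0],[-5.4,6.4,0,0,0,6,0],[-6.7,8,0,0,0,7.5,0]]]' 40
python3 -c "
from h import *
o=observe();print(np.degrees(np.arctan2(o['eef_rot'][1][0],o['eef_rot'][0][0])),shift([.574,.082,.20]),o['tcp_pos'])"
```

```text
t: 0.72
tcp_pos: [0.4419, 0.3677, 0.2305]
eef_rot: [[0.944, 0.329, -0.001], [0.329, -0.944, -0.002], [-0.002, 0.002, -1.0]]
ft_force: [1.1, -0.3, -0.4]
gripper_width: -0.0001
19.18053972462476 [ 1.03242272 10.43856051  1.03169495] [0.44189465 0.36766441 0.23047084]
```

```bash
python3 -m jog '[[[0.2,2,0.2,0,0,0,0],[0.4,4,0.5,0,0,0,0],[0.7,6.5,0.7,0,0,0,0],[1,9,1,0,0,0,0],[1,10.4,1,0,0,0,0]]]'
python3 -m jog '[[[0,0,0,0,0,0,0]]]'
python3 - <<'E'
from h import *
t=snap('top','pics/top1.png');q=snap('side','pics/side1.png');print(observe()["tcp_pos"])
f=lambda i,x,y,w,h,k:cv2.convertScaleAbs(cv2.resize(i[y:y+h,x:x+w,::-1],None,fx=k,fy=k,interpolation=cv2.INTER_CUBIC),alpha=1.6,beta=15)
T=np.array([.563,.1145,.149]);ex=np.array([.944,.33,0]);ey=np.array([-.33,.944,0])
for s in(t,q):
    for c in [T+a*.015*ex+b*.008*ey for a,b in((-1,-1),(1,-1),(1,1),(-1,1))]:
        u,v=proj(s,c)[0].round().astype(int); s["pixels"][v,u]=[255,0,0]
cv2.imwrite('pics/c1.png',np.vstack([f(t["pixels"],230,140,130,97,5),f(q["pixels"],260,95,130,97,5)])[:,:][:,:].copy())
im=cv2.imread('pics/c1.png');cv2.imwrite('pics/c1.png',np.hstack([im[:485],im[485:]])[:, :1300]); im=cv2.imread('pics/c1.png');cv2.imwrite('pics/c1.png',cv2.resize(im,(800,298)))
E
```

```text
t: 1.35
tcp_pos: [0.5709, 0.0869, 0.2006]
eef_rot: [[0.944, 0.329, -0.002], [0.329, -0.944, -0.002], [-0.002, 0.001, -1.0]]
ft_force: [-0.1, -0.2, 0.4]
gripper_width: 0.0001
t: 1.48
tcp_pos: [0.5724, 0.0793, 0.2006]
eef_rot: [[0.948, 0.318, -0.001], [0.318, -0.948, -0.006], [-0.003, 0.005, -1.0]]
ft_force: [0.1, 0.1, -0.2]
gripper_width: 0.0001
[0.57068042 0.08594966 0.20020708]
```

View pics/c1.png

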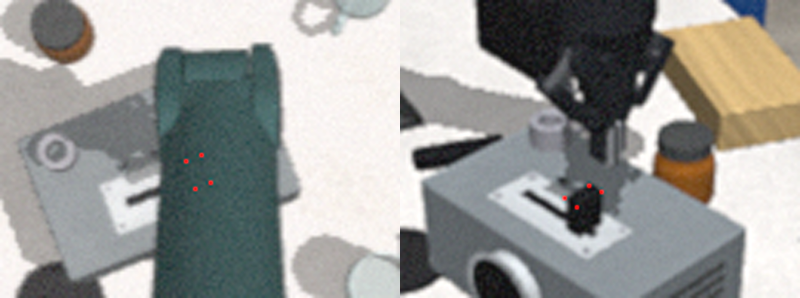

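The side view shows the shut fingers hanging just on the shut side of the tab. The predicted corners land on the tab's top to within a few mm. I'm backing off 6 mm and lowering the tip behind the rear face.

```bash
python3 -m jog '[[[0,0.25,0,0,0,0,0],[0,0.25,0.9,0,0,0,0],[0,0.25,1.8,0,0,0,0],[0,0.25,2.5,0,0,0,0],[0,0.25,2.5,0,0,0,0]]]'
python3 - <<'E'
from h import *
t=snap('top','pics/top2.png');q=snap('side','pics/side2.png');o=observe();print(o["tcp_pos"],o["ft_force"])
P=np.array(o["tcp_pos"]);print(shift([.563,.1145,.125])*30)
cv2.imwrite('pics/c2.png',cv2.convertScaleAbs(cv2.resize(q["pixels"][110:210,250:380,::-1],None,fx=5,fy=5,interpolation=cv2.INTER_CUBIC),alpha=1.6,beta=15))
E
```

```text
t: 2.2
tcp_pos: [0.5713, 0.0802, 0.1238]
eef_rot: [[0.944, 0.329, -0.007], [0.329, -0.944, -0.002], [-0.007, 0.0, -1.0]]
ft_force: [0.1, 0.8, -0.4]
gripper_width: 0.0
[0.57306144 0.07974829 0.12559834] [ 0.39901168 -0.08463228  0.80863251]
[  1.91247079 -36.12898653   0.55764635]
```

View pics/c2.png

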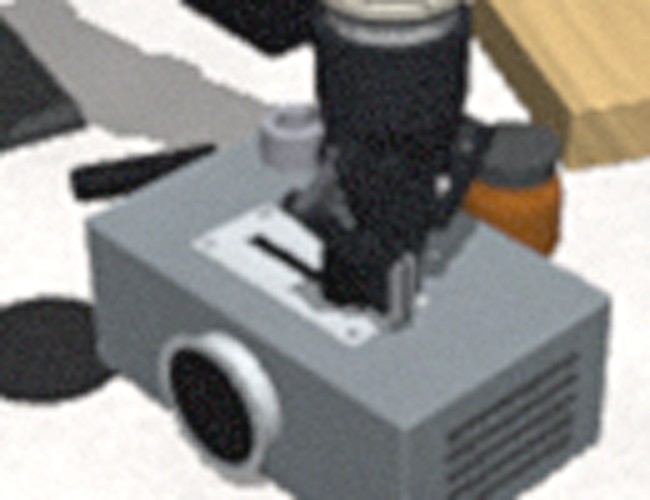

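The tip is behind the tab's rear face, clear of it and of the top. Pushing along tool -y.

```bash
python3 -m jog '[[[0.05,-0.4,0,0,0,0,0],[0.05,-0.7,0,0,0,0,0],[0.05,-1.0,0,0,0,0,0],[0.05,-1.3,0,0,0,0,0],[0.05,-1.6,0,0,0,0,0]]]'
python3 -m jog '[[[0,-0.2,0,0,0,0,0],[0,-0.4,0,0,0,0,0],[0,-0.6,0,0,0,0,0]]]'
python3 -c "
from h import *
o=observe();print(o['tcp_pos'],o['ft_force'],shift([.563-.0231,.1145+.0661,.125])*30)"
```

```text
t: 2.92
tcp_pos: [0.5587, 0.1261, 0.1261]
eef_rot: [[0.945, 0.328, -0.002], [0.328, -0.945, -0.002], [-0.002, 0.001, -1.0]]
ft_force: [-0.9, -0.5, -0.3]
gripper_width: -0.0001
t: 3.3
tcp_pos: [0.554, 0.1391, 0.1262]
eef_rot: [[0.945, 0.326, 0.001], [0.326, -0.945, -0.006], [-0.001, 0.006, -1.0]]
ft_force: [2.8, -10.4, -0.3]
gripper_width: 0.0002
[0.55395409 0.1391155  0.12622323] [  2.75215005 -10.41622612  -0.27585247] [  0.24705028 -43.80671389   0.94232298]
```

```bash
python3 -m jog '[[[0,-0.2,0,0,0,0,0],[0,-0.35,0,0,0,0,0],[0,-0.5,0,0,0,0,0]]]'
python3 -m jog '[[[0,-0.12,0,0,0,0,0],[0,-0.25,0,0,0,0,0],[0,-0.25,0,0,0,0,0]]]'
python3 -c "
from h import *
print(shift([.563-.0231,.1145+.0661,.125])*30)"
```

```text
t: 3.68
tcp_pos: [0.5486, 0.154, 0.1261]
eef_rot: [[0.945, 0.326, 0.0], [0.326, -0.945, -0.006], [-0.002, 0.006, -1.0]]
ft_force: [0.5, 0.8, -0.4]
gripper_width: -0.0
t: 4.05
tcp_pos: [0.5459, 0.1619, 0.1261]
eef_rot: [[0.945, 0.327, 0.0], [0.327, -0.945, -0.005], [-0.002, 0.005, -1.0]]
ft_force: [-0.3, 0.2, -0.4]
gripper_width: 0.0002
[  0.42291865 -19.6359686    0.95385291]
```

The lever snapped ahead, so I'm nudging it onto the stop in small steps.

```bash
python3 -m jog '[[[0,-0.07,0,0,0,0,0],[0,-0.13,0,0,0,0,0],[0,-0.13,0,0,0,0,0]]]'
python3 -m jog '[[[0,-0.07,0,0,0,0,0],[0,-0.1,0,0,0,0,0],[0,-0.1,0,0,0,0,0]]]'
```

```text
t: 4.42
tcp_pos: [0.5457, 0.1625, 0.1262]
eef_rot: [[0.946, 0.325, 0.002], [0.325, -0.946, -0.009], [-0.001, 0.009, -1.0]]
ft_force: [1.3, -5.2, -0.5]
gripper_width: 0.0002
t: 4.8
tcp_pos: [0.5457, 0.1625, 0.1262]
eef_rot: [[0.946, 0.323, 0.004], [0.323, -0.946, -0.012], [-0.0, 0.012, -1.0]]
ft_force: [2.2, -7.9, -1.3]
gripper_width: 0.0001
```

The tab is hard against the stop: the position stays constant while the force rises, and it is where the open position was predicted. Backing off, rising and moving toward START.

```bash
python3 -m jog '[[[0,0.4,0,0,0,0,0],[0,0.7,-1,0,0,0,0],[0,0.9,-2.5,0,0,0,0],[-0.3,2,-3,0,0,0,0],[-1.5,4,-3,0,0,0,0]]]'
python3 -m jog '[[[-1.2,2,0,0,0,0,0],[-2.4,4,0,0,0,0,0],[-3.6,6,0,0,0,0,0],[-4.8,8,0,0,0,0,0],[-6,10,0,0,0,0,0]]]'
python3 - <<'E'
from h import *
t=snap('top','pics/top3.png');q=snap('side','pics/side3.png');o=observe();print(o["tcp_pos"],o["ft_force"])
print(shift([.466,-.328,.1]))
f=lambda i,x,y,w,h,k:cv2.convertScaleAbs(cv2.resize(i[y:y+h,x:x+w,::-1],None,fx=k,fy=k,interpolation=cv2.INTER_CUBIC),alpha=1.6,beta=15)
cv2.imwrite('pics/c3.png',np.hstack([f(t["pixels"],215,145,130,130,3),f(q["pixels"],240,120,130,130,3)]))
E
```

```text
t: 5.42
tcp_pos: [0.5459, 0.0454, 0.2195]
eef_rot: [[0.944, 0.329, 0.009], [0.329, -0.944, -0.008], [0.006, 0.011, -1.0]]
ft_force: [0.8, -1.1, -0.8]
gripper_width: -0.0002
t: 6.05
tcp_pos: [0.4816, -0.2646, 0.2217]
eef_rot: [[0.944, 0.33, 0.011], [0.33, -0.944, -0.007], [0.008, 0.01, -1.0]]
ft_force: [1.2, -0.3, 0.3]
gripper_width: 0.0001
[ 0.47886352 -0.272235    0.2225139 ] [ 0.29835389 -0.23009001  0.73249519]
[-1.01912239  1.56224917  4.10332531]
```

View pics/c3.png

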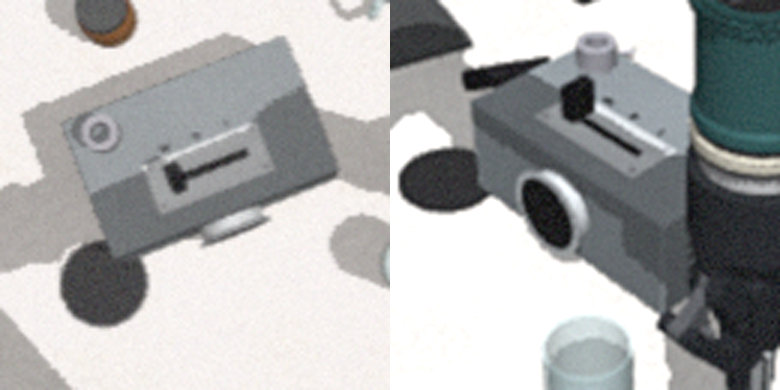

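The lever now sits at the left (three-bar) end of the slot, and the ring and slate are unmoved. Next I go above START.

```bash
python3 -m jog '[[[-0.5,0.8,0,0,0,0,0],[-1,1.55,1,0,0,0,0],[-1,1.55,2.5,0,0,0,0],[-1,1.55,4,0,0,0,0],[-1,1.55,4,0,0,0,0]]]'
python3 - <<'E'
from h import *
t=snap('top','pics/top4.png');q=snap('side','pics/side4.png');o=observe();print(o["tcp_pos"],o["ft_force"])
print(shift([.466,-.328,.07]))
f=lambda i,x,y,w,h,k:cv2.convertScaleAbs(cv2.resize(i[y:y+h,x:x+w,::-1],None,fx=k,fy=k,interpolation=cv2.INTER_CUBIC),alpha=1.6,beta=15)
cv2.imwrite('pics/c4.png',np.hstack([f(t["pixels"],365,165,100,120,4),f(q["pixels"],310,250,100,120,4)]))
E
```

```text
t: 6.78
tcp_pos: [0.4647, -0.3249, 0.1003]
eef_rot: [[0.948, 0.317, 0.005], [0.317, -0.948, -0.008], [0.002, 0.009, -1.0]]
ft_force: [-0.1, -0.1, 1.2]
gripper_width: -0.0
[ 0.46700428 -0.32715493  0.10370665] [1.26425624 0.10427188 0.03676198]
[-0.0478604  -0.00157024  1.12338644]
```

View pics/c4.png

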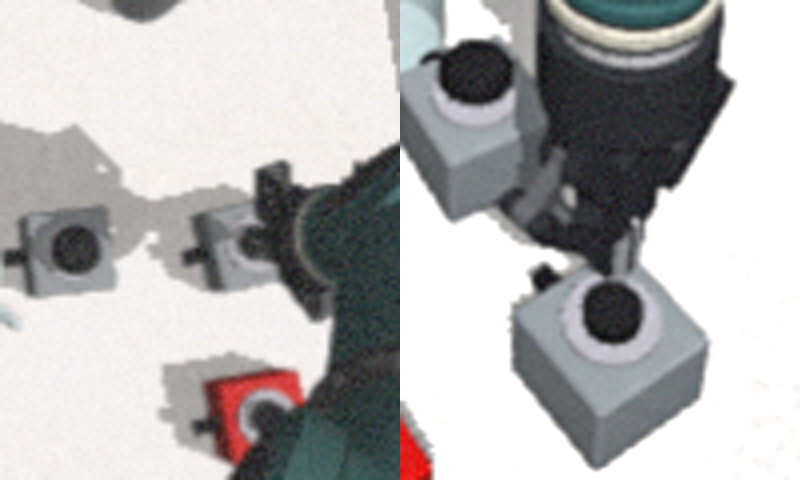

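The side view shows the tip about 30 mm above the flat black button (612,312), on line to land near its centre. Pressing in small steps.

```bash
python3 -m jog '[[[0,0,0.4,0,0,0,0],[0,0,0.8,0,0,0,0],[0,0,1.0,0,0,0,0],[0,0,1.1,0,0,0,0],[0,0,1.1,0,0,0,0]]]'
python3 -m jog '[[[0,0,0.07,0,0,0,0],[0,0,0.14,0,0,0,0],[0,0,0.14,0,0,0,0]]]'
```

```text
t: 7.5
tcp_pos: [0.4673, -0.3276, 0.0706]
eef_rot: [[0.948, 0.317, 0.011], [0.317, -0.948, -0.013], [0.006, 0.016, -1.0]]
ft_force: [-0.7, 0.8, -0.4]
gripper_width: 0.0
t: 7.88
tcp_pos: [0.4675, -0.3278, 0.0667]
eef_rot: [[0.948, 0.317, 0.011], [0.317, -0.948, -0.013], [0.007, 0.016, -1.0]]
ft_force: [-1.0, 0.9, 4.9]
gripper_width: -0.0001
```

```bash
python3 -m jog '[[[0,0,0.07,0,0,0,0],[0,0,0.12,0,0,0,0],[0,0,0.12,0,0,0,0]]]'
python3 -m jog '[[[0,0,0.1,0,0,0,0],[0,0,0.15,0,0,0,0],[0,0,0.15,0,0,0,0]]]'
```

```text
t: 8.25
tcp_pos: [0.4675, -0.3278, 0.0641]
eef_rot: [[0.948, 0.317, 0.012], [0.317, -0.948, -0.012], [0.007, 0.015, -1.0]]
ft_force: [-2.0, 2.2, 13.1]
gripper_width: 0.0001
t: 8.62
tcp_pos: [0.4676, -0.3278, 0.0637]
eef_rot: [[0.949, 0.316, 0.013], [0.316, -0.949, -0.01], [0.009, 0.014, -1.0]]
ft_force: [-6.7, 5.6, 38.8]
gripper_width: 0.0001
```

The button is bottomed out: z is 6 mm below the top and the force rises steeply. Releasing.

```bash
python3 -m jog '[[[0,0,-0.5,0,0,0,0],[0,0,-1.5,0,0,0,0],[0,0,-3,0,0,0,0],[0,0,-4.5,0,0,0,0],[0,0,-4.5,0,0,0,0]]]'
python3 -m jog '[[[0,1.5,0,0,0,0,0],[0,3,0,0,0,0,0],[0,4,0,0,0,0,0],[0,4,0,0,0,0,0],[0,4,0,0,0,0,0]]]'
python3 - <<'E'
from h import *
t=snap('top','pics/top5.png');q=snap('side','pics/side5.png');o=observe();print(o["t"],o["tcp_pos"],o["ft_force"],o["qvel"])
f=lambda i:cv2.convertScaleAbs(i[:,:,::-1],alpha=1.6,beta=15)
T,Q=f(t["pixels"]),f(q["pixels"])
k=lambda i,x,y,w,h:cv2.resize(i[y:y+h,x:x+w],(400,300),interpolation=cv2.INTER_CUBIC)
cv2.imwrite('pics/c5.png',np.vstack([np.hstack([k(T,80,75,400,300),k(T,220,140,140,105)]),np.hstack([k(Q,230,110,260,195),k(Q,280,245,140,105)])]))
E
```

```text
t: 9.25
tcp_pos: [0.4679, -0.3281, 0.2019]
eef_rot: [[0.949, 0.316, 0.02], [0.316, -0.949, -0.014], [0.014, 0.02, -1.0]]
ft_force: [0.3, 0.4, -0.7]
gripper_width: -0.0003
t: 9.88
tcp_pos: [0.505, -0.4404, 0.2028]
eef_rot: [[0.949, 0.316, 0.018], [0.316, -0.949, -0.012], [0.013, 0.017, -1.0]]
ft_force: [-1.1, 0.3, -0.2]
gripper_width: -0.0001
9.975 [ 0.50538676 -0.43998207  0.20338463] [ 0.25126071 -0.13596449  0.31819536] [-0.003087   -0.00769262  0.0009941  -0.00470084 -0.00085595  0.00191432
  0.00076906]
```

View pics/c5.png

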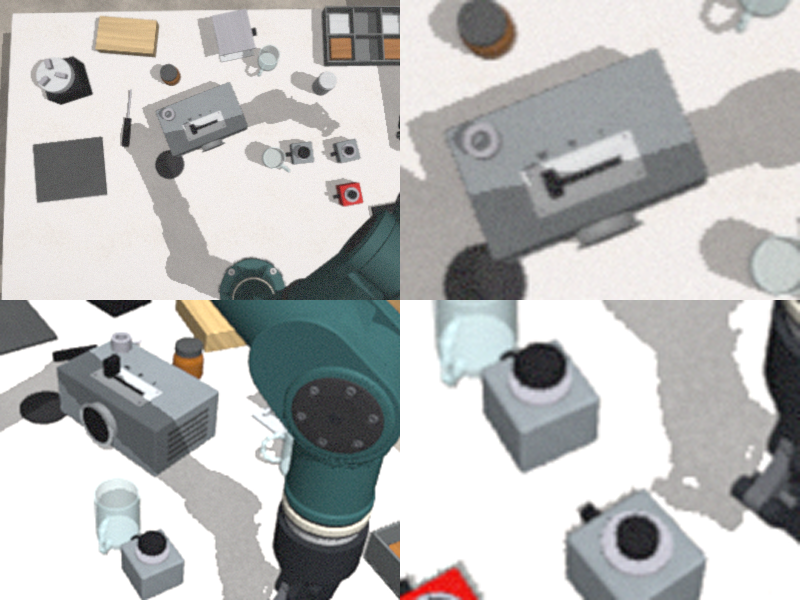

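The lever is still at the open end, START is back up, STOP is untouched, all the bystanders are in place and the arm is free. Handing in.

```bash
python3 -c "
from rig import r
print(r.finish_job())"
```

```text
the job is handed in; nothing more can be done
None
```

I pushed the flow lever from shut, past the half-open notch, to the fully open stop. I used the closed fingertips on its rear face only. Then I pressed START (the small flat grey one) all the way down and let it come back up, and handed the job in at about 10 s of the 38 s allowed. No verdict was reported.

- **Lever:** at the stop the tip stopped moving while the force rose to about 8 N, at the predicted open position. The last pictures still show it at the three-bar end.
- **START:** it bottomed out with the tip 6 mm below the button's resting height. My last step overshot, so the force reached about 39 N there; that was on the fingertips, not the gripper's body.
- **Everything else:** by eye in the last pictures, START is back up and STOP and the bystanders have not moved. The arm is clear of everything and reads no contact force. The far mug and the can were checked in the top view only, since the arm hid them from the side camera.
- **Disagreement:** the two views put START about 6 mm apart. I aimed between them, and the tip landed on the button.

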